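Push the organiser's sliding shelf back into its notches

ROBOT

A 6-joint arm with a two-finger parallel gripper is mounted at the origin on the work surface. World frame = base frame: x ahead of the robot, y to its left, z up, the work surface at z = 0. Lengths are in m, angles in rad, forces in N, time in s.
With the tool pointing down it reaches from about 0.3 to 0.85 m from the base axis. Payload 5.4 kg.
Tool frame: the origin (TCP) lies on the centre line of the jaws, within the pads' length; the fingertips stand tcp_to_tips ahead of it and the grasp point (between the pads) is the TCP (tcp_to_tips is the distance from the TCP to the fingertips, in m); z points along the fingers, y is the direction in which the jaws open and shut (so a half turn about z gives the same grasp; the last joint's range is limited). The gripper opens to 85 mm and grips with 20 to 120 N. Pads are 22 mm wide; open, the fingers measure 114 mm over their backs; the gripper's body (76 mm by 85 mm) begins 54 mm behind the grasp point. The pads swing forward as they close: fully open they stand 13 mm farther back than shut.
Start: joints at [1.081, 0.158, 1.597, -0, 1.386, -0.21], TCP at [0.159, 0.553, 0.25] pointing down, gripper open.
Joint ranges: [-2.91, 2.91], [-0.94, 2.29], [0.18, 2.7], [-1.29, 4.43], [0.17, 2.64], [-3, 3]. Speed limits (rad/s): [2.57, 2.57, 3.14, 3.14, 3.14, 3.14].

INTERFACE

Orientations are given as a 3x3 rotation matrix whose columns are the frame's x, y, z axes.
In Python, from cell import goto, move_linear, goto_joints, grip, hold, solve_ik, get_obs, snapshot, PlanningError, hand_in, tcp_to_tips gives the robot as it stands. Calls block until the motion is done:
- goto(position, orientation): joint-space move of the TCP to a pose.
- move_linear(position, attitude=None, rate=0.15, until_force=None): straight line of the TCP; attitude=None keeps the orientation; rate is the mean speed in m/s. With until_force (N) it stops when the force on the tool has changed by that much, and returns True; else False.
- goto_joints(angles): joint-space move.
- grip(opening): finger opening in m; the grip force is fixed at half the most; returns when the fingers have stopped.
- hold(seconds).
- solve_ik(position, orientation): joint angles nearest the present ones, or None.
- get_obs(): the state.
- snapshot(name): name is "side" or "top" or "wrist"; returns a dict with "image" (480x640x3 uint8, red, green, blue), "z_map" (480x640 float32, m along the optical axis (not along the pixel's ray), 0 where there is no reading), "camera_matrix" (3x3 intrinsics, pixels), "position" and "rotation" of the camera in the world; the wrist camera has in their place "tool_from_camera" (4x4, takes a point from camera to tool coordinates, whose origin is the TCP and whose axes are the flange's). Camera axes: x right, y down, z forward; pixel columns grow to the right and rows downward; lengths in m; the calibration is good to about 2 mm. A picture is of the moment at which its call begins: read the wrist's pose just before it.
A pose or a line that the arm cannot do raises PlanningError and nothing moves.
- hand_in(): hands the job in, once; it reports no verdict.
The state is a dict: "time": time; "joint_positions": joint angles; "qd": joint speeds; "tau": joint torques, N m; "tcp_pos": TCP position; "tcp_rot": TCP orientation; "wrist_force": force on the tool from outside, world axes, zero at the start; "wrist_torque": the same for the moment, N m; "grip_width": finger opening in m.
Only numpy, scipy, OpenCV 4.12 (cv2) and the standard library are available. Lean on these libraries where they do the work, as an engineer would, in place of code of your own. Each camera call takes 0.05 s, during which the arm holds its last target. There are 200 camera calls.

TASK

The sliding top shelf of the desk organiser is pulled forward over the forms. With the fingertips, gently push it back along its rails until you feel it drop into the locating notches and lies flat and fully down, then take your hand away. Only push it, never lift it; leave the pen pot riding on it untouched and standing, and do not disturb the mug or the stapler.

Things in the scene. Friction and masses are not known exactly. Their poses are not given: they have to be found in the camera images.
- organiser: White-painted desk organiser, fixed: 360 deep (its x) x 330 mm wide, open on top and in front (-x) but for a 24 mm high sill. Origin: centre of its underside on the desk; +x runs from the front to the back, z up. Cheeks 15 thick, 116 high, inner faces at y +-150, guide the shelf. Back panel 105 high, inner face at x +168. Between the rails it is empty down to forms whose top is at z 36.
- notch (a point): Middle of the mouth of the front left locating notch, at organiser x -42, y +141, z 85 mm. Each cheek carries a rail, |y| 132 to 150 mm, top at z 85, from x -176 to the back; each rail has two notches, 22 mm long and 8 mm deep, centred at x -42 and +118.
- shelf_home (a point): Where the shelf's origin lies when the shelf is home: organiser x +38, y 0, z 85 mm (axes of the organiser).
- shelf: Loose plywood shelf, 210 deep (x) x 296 wide (y) x 12 mm thick, about 0.5 kg. Origin: centre of the board's underside; axes as the organiser's. Start: 45 to 110 mm in front of home, riding with its underside at z 91 mm, 2 mm play to each cheek. At home it drops 6 mm onto the rails and the notch ends stop it, at most 4 mm past home. Sliding takes 3 to 7 N; the stop is a sharp rise.
- glide (a point): Foot of the front left of four nylon glides under the shelf (14 mm long in x, 12 wide, 6 high), at shelf x +-80, y +-139 mm. They ride on the rails and fall into the notches, all four together.
- shelf_front (a point): Middle of the shelf's front edge face, which looks to the organiser's -x, half way up its 12 mm: shelf x -105, y 0, z +6 mm. Push here towards the organiser's +x.
- pen_pot: A dark steel pen pot with pens, 78 mm across and 90 mm high, pens to about 135 mm, about 0.22 kg, standing loose on the rear half of the shelf. Origin: centre of its underside, z up.
- mug: A white ceramic mug, 82 mm across, 95 mm high, standing on the desk to the left (+y) of the organiser. Origin: centre of its underside.
- stapler: A black stapler, 150 x 36 x 57 mm, standing on the desk to the right (-y) of the organiser. Origin: centre of its underside.

How it is judged:
By the outcome, as a careful person would: the job done as asked, in the order asked, and still so for the second after the job is handed in, with the robot touching nothing.
It also fails if it takes over 48 s, if anything falls off the work surface, if the arm or the gripper's body presses on something with over 40 N, if the wrist force passes 120 N, or if a joint passes its speed limit or range.

## Working session

There is one attempt and no reset: what is moved stays moved. The work goes in short steps, each a Python script; the robot and the scene stay as the last script left them, time stands still between calls to the robot, and variables do not carry over. Pictures are saved under pics/ and viewed, about 8 in all and at most 12, crops included, and the job is handed in when it is done.

```bash
ls; mkdir -p pics
cat > h.py <<'E'
import numpy as np, cv2
from cell import *
def save(s,n): cv2.imwrite(f'pics/{n}.png',s['image'][:,:,::-1])
def cloud(s):
    K=s['camera_matrix'];z=s['z_map'];v,u=np.mgrid[:480,:640]
    c=np.stack([(u-K[0,2])/K[0,0]*z,(v-K[1,2])/K[1,1]*z,z],-1)
    return c@np.array(s['rotation']).T+s['position']
E
python3 - <<'E'
from h import *
for n in('top','side'):
    s=snapshot(n);save(s,n);np.savez(f'{n}.npz',**s);print(n,s['position'],np.round(s['rotation'],3).tolist())
print(get_obs(),tcp_to_tips)
E
```

```text
pics
top [0.4592806  0.04087062 1.11805926] [[-0.006, -0.988, 0.153], [-1.0, 0.004, -0.008], [0.008, -0.153, -0.988]]
side [1.13321276 0.41924813 0.54284357] [[-0.608, 0.436, -0.663], [0.793, 0.359, -0.492], [0.023, -0.825, -0.564]]
{'time': 0.1, 'joint_positions': array([ 1.08088149e+00,  1.59001224e-01,  1.59812695e+00, -5.21325097e-06,
        1.38620776e+00, -2.10091239e-01]), 'qd': array([-0.00070003, -0.0019262 , -0.00237056,  0.00025571,  0.00177224,
       -0.0005091 ]), 'tau': array([-7.54036091e-05, -3.96986246e+01, -3.32338214e+01, -1.83043617e-04,
        4.11766188e-03,  1.97589537e-05]), 'tcp_pos': array([0.15857373, 0.55216086, 0.24939646]), 'tcp_rot': array([[-9.61104293e-01,  2.76184488e-01, -8.15778916e-04],
       [ 2.76185460e-01,  9.61103126e-01, -1.54063284e-03],
       [ 3.58548772e-04, -1.70601511e-03, -9.99998480e-01]]), 'wrist_force': array([0.05219831, 0.1837872 , 0.84118123]), 'wrist_torque': array([0.01700553, 0.02838626, 0.00203427]), 'grip_width': 0.0854407827456593} 0.019
```

View pics/top.png

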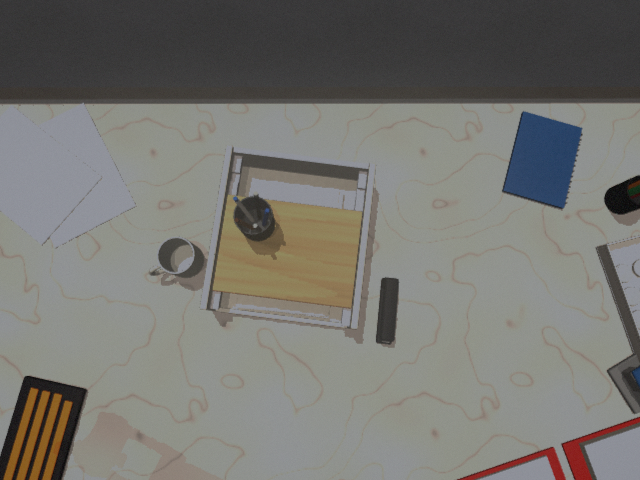

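View pics/side.png

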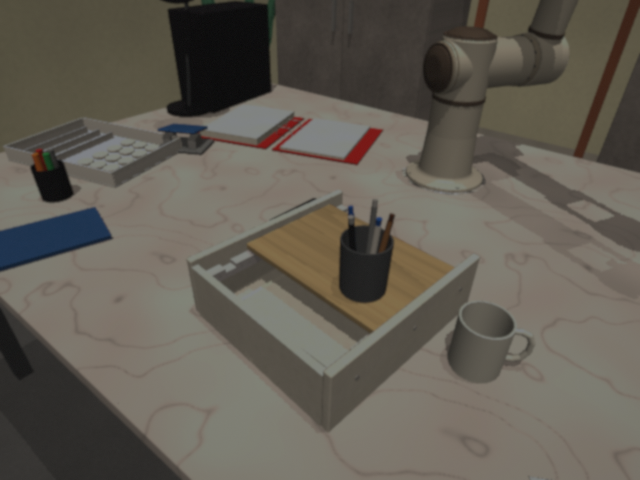

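The top view shows the shelf (wood, px 214-365 × 200-307) with the pot at (255,218), the mug at (178,258) and the stapler at (388,310). The organiser's front faces the robot. The side view agrees.

```bash
cat >> h.py <<'E'
def wood(s):
    h=cv2.cvtColor(s['image'],cv2.COLOR_RGB2HSV)
    m=((h[...,0]>8)&(h[...,0]<28)&(h[...,1]>85)&(h[...,2]>60)).astype(np.uint8)
    m=cv2.morphologyEx(m,cv2.MORPH_OPEN,np.ones((3,3)))
    return m
def measure(s,box=(.3,.9,-.2,.35)):
    P=cloud(s);m=wood(s)>0
    b=(P[...,0]>box[0])&(P[...,0]<box[1])&(P[...,1]>box[2])&(P[...,1]<box[3])&(s['z_map']>0)
    w=P[m&b&(P[...,2]>.07)&(P[...,2]<.125)]
    zt=np.median(w[:,2]); A=np.c_[w[:,:2]-w[:,:2].mean(0),np.ones(len(w))]; co=np.linalg.lstsq(A,w[:,2],rcond=None)[0]
    r=cv2.minAreaRect(w[:,:2].astype(np.float32)*1000)
    return dict(n=len(w),z=zt,slope=co[:2],rect=r,P=P,b=b)
E
python3 - <<'E'
from h import *
for n in('top','side'):
    s=dict(np.load(f'{n}.npz'));d=measure(s);P=d['P']
    print(n,d['n'],d['z'],d['slope'],d['rect'])
    im=s['image'].astype(int);sat=im.max(-1)-im.min(-1)
    c=P[d['b']&(P[...,2]>.110)&(P[...,2]<.121)&(sat<40)&(im.max(-1)>90)]
    r=cv2.minAreaRect(c[:,:2].astype(np.float32)*1000);print('cheeks',len(c),c[:,2].mean(),r, cv2.boxPoints(r).round().tolist())
    a=P[d['b']&(P[...,2]>.02)&(P[...,2]<.125)&(wood(s)==0)]
    # hull of tall stuff
    H=P[d['b']&(P[...,2]>.13)]; print('tall',len(H),H.mean(0),H.max(0),H.min(0))
s=dict(np.load('top.npz'));P=cloud(s)
for nm,u,v in(('FL',207,309),('FR',358,327),('BL',230,150),('BR',373,165),('woodFL',214,291),('woodFR',352,306),('woodBR',364,211)):
    q=P[v-2:v+3,u-2:u+3].reshape(-1,3);print(nm,q[q[:,2].argmax()].round(4))
E
```

```text
top 11208 0.10276270154282019 [-6.12995559e-05  1.27554851e-03] ((614.5049438476562, 90.9847640991211), (295.09918212890625, 209.52163696289062), 82.36676025390625)
cheeks 2298 0.11544642438558762 ((647.9158325195312, 86.4181137084961), (330.442626953125, 360.1608581542969), 82.44471740722656) [[448.0, -54.0], [805.0, -101.0], [848.0, 227.0], [491.0, 274.0]]
tall 1008 [0.6728895  0.15619869 0.18201143] [0.70976018 0.19311297 0.24894247] [0.63253475 0.11715851 0.13037056]
side 9380 0.10215672797131783 [-0.00458861  0.00105575] ((609.841064453125, 87.09893798828125), (294.8993835449219, 226.64828491210938), 82.09748077392578)
cheeks 2923 0.1147001721514234 ((649.894287109375, 85.48404693603516), (331.7169494628906, 358.71575927734375), 82.36860656738281) [[450.0, -55.0], [806.0, -103.0], [850.0, 226.0], [494.0, 274.0]]
tall 3467 [0.68338693 0.16214829 0.1801431 ] [0.71240496 0.19455359 0.2469193 ] [0.63512491 0.11802391 0.13007796]
FL [0.4904 0.2606 0.1176]
FR [ 0.454  -0.0504  0.1187]
BL [0.8278 0.2159 0.1199]
BR [ 0.7978 -0.0979  0.1191]
woodFL [0.5324 0.2455 0.1059]
woodFR [ 0.4991 -0.0473  0.1165]
woodBR [ 0.694  -0.0742  0.1178]
```

Measurements agree across both views:
- **Organiser:** centre (648, 86), yaw −7.5°, cheek height 115.
- **Shelf:** top at 103, size 295×209.5, 72 mm in front of home.
- **Pot:** about 75 mm left of centre.

Next I approach with closed fingers and find contact.

```bash
cat >> h.py <<'E'
O=np.array([.6485,.0862]);a=np.deg2rad(-7.55);X=np.array([np.cos(a),np.sin(a)]);Y=np.array([-X[1],X[0]])
R=np.array([[-X[0],Y[0],0],[-X[1],Y[1],0],[0,0,-1.]])
if np.linalg.det(R)<0: R[:,1]*=-1
def W(x,y,z): return np.r_[O+X*x+Y*y,z]
def st(t=''):
    o=get_obs();p=o['tcp_pos'];d=p[:2]-O;f=o['wrist_force']
    print(t,'t%.2f'%o['time'],'org',np.round([d@X*1e3,d@Y*1e3,p[2]*1e3],1),'Fx,y,z',np.round([f[:2]@X,f[:2]@Y,f[2]],1))
E
python3 - <<'E'
from h import *
ZT=.079+tcp_to_tips
grip(0.0)
goto(W(-.172,.006,.22),R);st('above')
move_linear(W(-.172,.006,ZT),rate=.12);hold(.3);st('down')
s=snapshot('side');save(s,'side2')
print(move_linear(W(-.135,.006,ZT),rate=.02,until_force=2.5));st('contact')
E
```

```text
above t2.83 org [-172.2    6.6  220.1] Fx,y,z [-0.4  1.3 -0.5]
down t4.29 org [-171.7    6.    98.4] Fx,y,z [ 0.2 -0.6 -0.1]
True
contact t5.51 org [-148.7    5.9   97.4] Fx,y,z [ 0.5 -0.4  0.1]
```

View pics/side2.png

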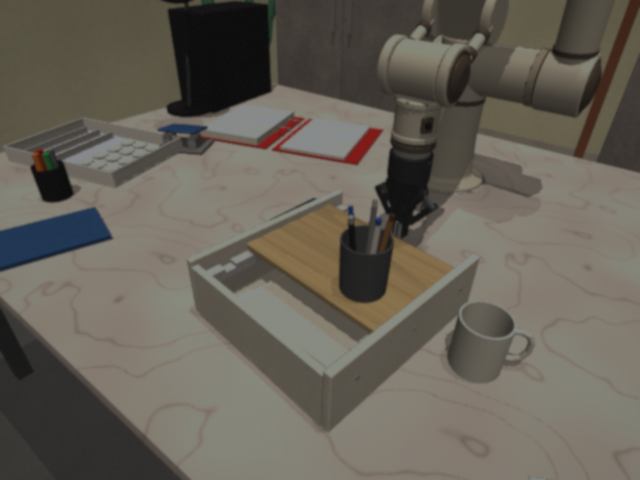

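The fingers are in front of the shelf edge (around px 405,230) and nothing is disturbed. Contact came at TCP x −148.7, with −149.7 expected. Home should be near −77.

Run:
```python
from h import *
ZT=.079+tcp_to_tips
print(move_linear(W(-.092,.006,ZT),rate=.03,until_force=14));st('coarse')
r=False
for x in np.arange(-.088,-.0649,.004):
    r=move_linear(W(x,.006,ZT),rate=.012,until_force=11);st(f'{x:.3f} {r}')
    if r: break
hold(.2);st('held')
```

```text
True
coarse t5.98 org [-148.6    5.9   96.4] Fx,y,z [ 0.3  0.4 -0. ]
-0.088 True t6.96 org [-148.7    5.8   95.7] Fx,y,z [ 0.2 -0.5  0.2]
held t7.16 org [-149.3    5.7   95.2] Fx,y,z [-0.1  0.2  0.1]
```

Stopped at contact without sliding, so I'll look closely and read the force in a small step.

Run:
```python
from h import *
ZT=.079+tcp_to_tips
s=snapshot('top');st('now')
cv2.imwrite('pics/c.png',cv2.resize(s['image'][130:350,140:420,::-1],None,fx=2.6,fy=2.6,interpolation=cv2.INTER_CUBIC))
for x in(-.149,-.147,-.145):
    move_linear(W(x,.006,ZT),rate=.01);st(x)
```

```text
now t7.21 org [-149.3    5.8   95.2] Fx,y,z [-0.  -0.7 -0.3]
-0.149 t7.63 org [-148.9    6.    98.1] Fx,y,z [ 0.7 -0.4 -0.2]
-0.147 t7.98 org [-148.2    6.    97.8] Fx,y,z [-6.2 -0.8  4.3]
-0.145 t8.33 org [-148.1    6.    97.8] Fx,y,z [-13.9  -1.2  11.2]
```

View pics/c.png

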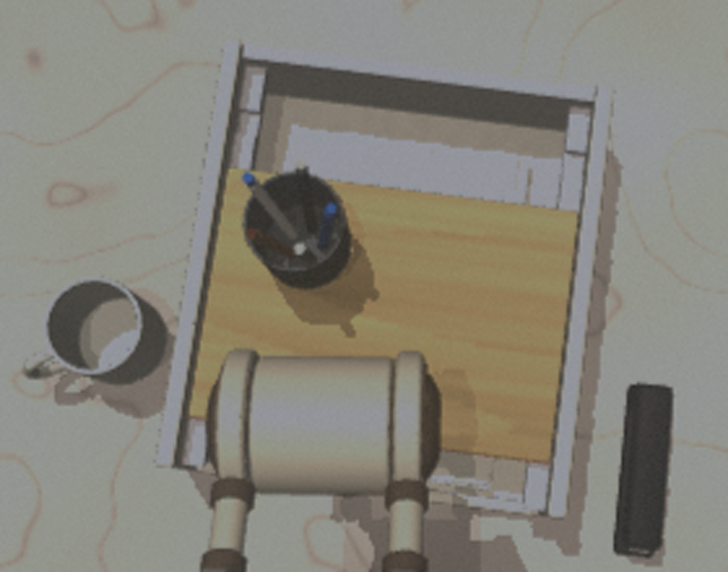

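Run:
```python
from h import *
print(get_obs()['grip_width'])
move_linear(W(-.160,.006,.098),rate=.05)
s=snapshot('side');st('back');P=cloud(s)
cv2.imwrite('pics/d.png',cv2.resize(s['image'][140:300,330:500,::-1],None,fx=3.5,fy=3.5,interpolation=cv2.INTER_CUBIC))
# depth points in front of the shelf edge, organiser coords
d=P[...,:2]-O; x=d@X;y=d@Y
m=(x>-.19)&(x<-.140)&(abs(y)<.04)&(P[...,2]>.05)&(P[...,2]<.2)
for lo in np.arange(.05,.15,.008):
    k=m&(P[...,2]>=lo)&(P[...,2]<lo+.008)
    if k.any(): print('z%.3f n%d x %.0f..%.0f y %.0f..%.0f'%(lo,k.sum(),x[k].min()*1e3,x[k].max()*1e3,y[k].min()*1e3,y[k].max()*1e3))
```

```text
-0.00023753720938337111
back t8.83 org [-159.8    6.    98.1] Fx,y,z [-0.2 -0.3  0.3]
z0.082 n4 x -161..-153 y 13..20
z0.090 n44 x -166..-146 y -0..21
z0.098 n51 x -166..-146 y 1..20
z0.106 n47 x -168..-146 y 2..21
z0.114 n34 x -155..-146 y -14..23
z0.122 n93 x -168..-144 y -29..39
z0.130 n128 x -171..-145 y -33..39
z0.138 n113 x -175..-140 y -34..39
z0.146 n120 x -175..-140 y -38..25
```

View pics/d.png

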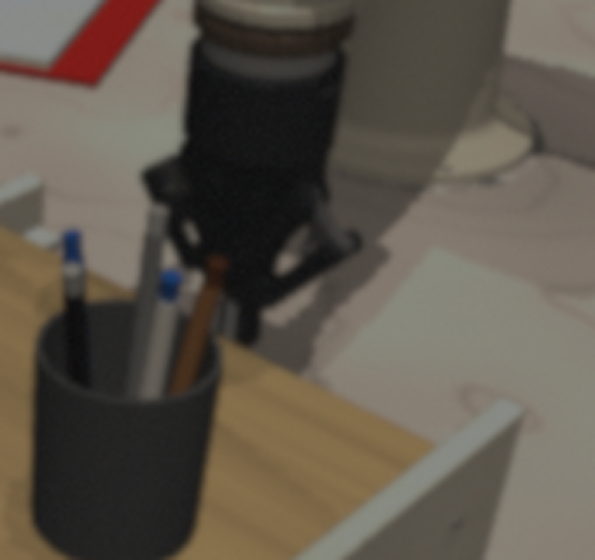

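The fingers are closed and reach below the shelf edge. The arm's compliance turns part of the push into downward friction (Fz +11 N), which loads the shelf. I'll push in small steps with a vertical-force trim.

Run:
```python
from h import *
zc=.096; x=-.1495
move_linear(W(x,.006,zc),rate=.05)
for i in range(14):
    x+=.0015
    move_linear(W(x,.006,zc),rate=.012)
    o=get_obs();f=o['wrist_force'];st(f'cmd {x*1e3:.1f} {zc*1e3:.2f}')
    if abs(f[:2]@X)>20 or f[2]<-4: print('stop');break
    zc+=np.clip((f[2]-1)*.00012,-.0006,.0012)
```

```text
cmd -148.0 96.00 t9.47 org [-148.1    6.    95.9] Fx,y,z [-0.4 -0.1 -0.6]
cmd -146.5 95.81 t9.75 org [-148.1    6.    95.7] Fx,y,z [-7.4 -1.1  5.1]
cmd -145.0 96.31 t10.03 org [-146.8    6.    95.7] Fx,y,z [-6.6 -0.4  2.4]
cmd -143.5 96.48 t10.31 org [-145.4    6.1   95.7] Fx,y,z [-5.8  0.2  1.3]
cmd -142.0 96.52 t10.58 org [-144.     6.1   95.7] Fx,y,z [-6.7  0.4  2.3]
cmd -140.5 96.67 t10.86 org [-142.4    6.1   95.7] Fx,y,z [-5.   1.   0.7]
cmd -139.0 96.64 t11.13 org [-140.6    6.    95.8] Fx,y,z [-5.9  0.4  0.1]
cmd -137.5 96.53 t11.41 org [-138.9    6.    95.8] Fx,y,z [-5.6  0.5 -0.7]
cmd -136.0 96.33 t11.68 org [-137.2    6.    95.8] Fx,y,z [-5.8 -0.1  0.3]
cmd -134.5 96.25 t11.96 org [-135.6    6.1   95.8] Fx,y,z [-5.4  0.2  0.9]
cmd -133.0 96.24 t12.23 org [-134.1    6.    95.7] Fx,y,z [-5.3  0.6 -0.2]
cmd -131.5 96.09 t12.51 org [-132.8    6.1   95.7] Fx,y,z [-5.6  0.3  1.8]
cmd -130.0 96.19 t12.78 org [-131.1    6.1   95.7] Fx,y,z [-4.5 -0.2  1.1]
cmd -128.5 96.21 t13.06 org [-129.7    6.1   95.8] Fx,y,z [-5.1  0.5  1.2]
```

Run:
```python
from h import *
zc=.0962; x=-.1285; n=0
while x<-.066:
    dx=.003 if x<-.087 else .001
    x+=dx
    move_linear(W(x,.006,zc),rate=.018 if dx>.002 else .008)
    o=get_obs();f=o['wrist_force'];n+=1
    if n%4==0 or dx<.002: st(f'cmd {x*1e3:.1f} {zc*1e3:.2f}')
    if abs(f[:2]@X)>11: st('stop');break
    zc+=np.clip((f[2]-1)*.00012,-.0006,.0008)
```

```text
cmd -116.5 95.62 t14.32 org [-116.6    6.    95.7] Fx,y,z [-4.4 -0.1  0.6]
cmd -104.5 95.51 t15.59 org [-104.8    6.1   95.7] Fx,y,z [-6.2  0.2  2.2]
cmd -92.5 95.71 t16.86 org [-92.8   6.2  95.7] Fx,y,z [-5.8  0.1  1.3]
cmd -85.5 95.77 t17.77 org [-86.5   6.5  95.7] Fx,y,z [-9.   1.5  2.7]
cmd -84.5 95.98 t18.04 org [-85.4   6.6  95.7] Fx,y,z [-6.8  2.7  1.1]
cmd -83.5 96.00 t18.32 org [-84.8   6.7  95.6] Fx,y,z [-7.8  2.6  1.8]
cmd -82.5 96.09 t18.59 org [-82.5   6.1  95.9] Fx,y,z [-4.5  1.8 -2. ]
cmd -81.5 95.74 t18.88 org [-81.9   6.   95.8] Fx,y,z [-7.3  0.9  1.1]
cmd -80.5 95.74 t19.15 org [-80.1   5.8  95.9] Fx,y,z [-2.6 -0.1 -0.8]
cmd -79.5 95.53 t19.43 org [-80.1   5.8  95.8] Fx,y,z [-7.4  0.   3.3]
cmd -78.5 95.81 t19.71 org [-79.    5.9  95.8] Fx,y,z [-5.7 -0.7  2.4]
cmd -77.5 95.97 t19.98 org [-78.    6.   95.9] Fx,y,z [-5.   0.4  0.5]
cmd -76.5 95.91 t20.26 org [-77.    6.   95.9] Fx,y,z [-7.2  0.2  1.6]
cmd -75.5 95.98 t20.53 org [-76.    6.   95.9] Fx,y,z [-5.9  0.1  1.6]
cmd -74.5 96.05 t20.81 org [-75.    6.   95.9] Fx,y,z [-4.5  0.9  0.5]
cmd -73.5 95.99 t21.08 org [-74.7   6.   95.8] Fx,y,z [-7.8  0.1  3.7]
cmd -72.5 96.32 t21.37 org [-74.7   6.   95.9] Fx,y,z [-10.5  -0.8   3.5]
cmd -71.5 96.62 t21.65 org [-74.6   6.   95.9] Fx,y,z [-13.5   0.7   6.9]
stop t21.65 org [-74.6   6.   95.9] Fx,y,z [-13.5   0.7   6.9]
```

A hard stop at TCP −74.7, at the expected place (home −76.4, stop by −72.4). I'll back off and check.

Run:
```python
from h import *
move_linear(W(-.082,.006,.0962),rate=.02)
move_linear(W(-.150,.006,.0962),rate=.08);st('back')
move_linear(W(-.150,.006,.26),rate=.15)
goto([.159,.553,.3],R); st('away')
for n in('top','side'):
    s=snapshot(n);save(s,n+'3');d=measure(s);c=np.array(d['rect'][0])/1e3-O
    print(n,d['n'],d['z'].round(4),d['slope'].round(4),d['rect'],'org x,y',c@X*1e3,c@Y*1e3)
    # local heights across shelf
    P=d['P'];q=P[(wood(s)>0)&d['b']&(P[...,2]>.07)&(P[...,2]<.125)];e=q[:,:2]-O;x=e@X;y=e@Y
    for a,b in((-.04,-.13),(-.04,.0),(-.04,.125),(.12,-.13),(.12,0),(.12,.13)):
        k=(abs(x-a)<.02)&(abs(y-b)<.02);print(a,b,k.sum(),np.round(np.median(q[k,2])*1e3,1) if k.any() else None)
    H=P[d['b']&(P[...,2]>.13)];print('pot',H.mean(0),H.max(0),H.min(0))
```

```text
back t23.32 org [-149.5    6.    96.4] Fx,y,z [-0.1  0.1  0.1]
away t26.58 org [-545.6  398.2  299.9] Fx,y,z [ 0.2 -0.4  0.4]
top 10851 0.0968 [-0.0001  0.0013] ((688.111328125, 79.76748657226562), (293.59814453125, 211.7185821533203), 82.045654296875) org x,y 40.113097383726945 -1.172161724353118
-0.04 -0.13 315 96.3
-0.04 0.0 339 96.6
-0.04 0.125 335 97.1
0.12 -0.13 234 96.4
0.12 0 308 96.9
0.12 0.13 82 97.3
pot [0.74470508 0.14527798 0.17779274] [0.7826092  0.18379556 0.24261922] [0.70461596 0.10674089 0.13008226]
side 10909 0.0962 [-0.0034  0.0009] ((688.5772094726562, 74.68492126464844), (291.4697570800781, 213.02227783203125), 82.192626953125) org x,y 41.24274488236401 -6.149451354775556
-0.04 -0.13 207 96.1
-0.04 0.0 84 96.2
-0.04 0.125 353 96.2
0.12 -0.13 332 96.1
0.12 0 466 96.3
0.12 0.13 474 96.2
pot [0.75460845 0.15096524 0.175946  ] [0.78588507 0.18410043 0.24074674] [0.70721595 0.10600224 0.13005378]
```

View pics/side3.png

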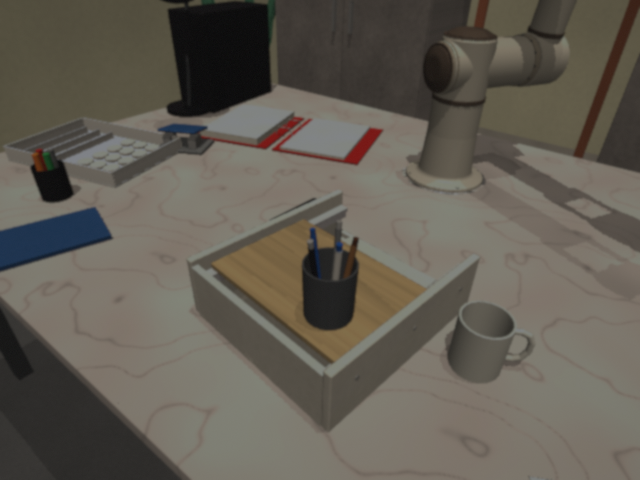

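View pics/top3.png

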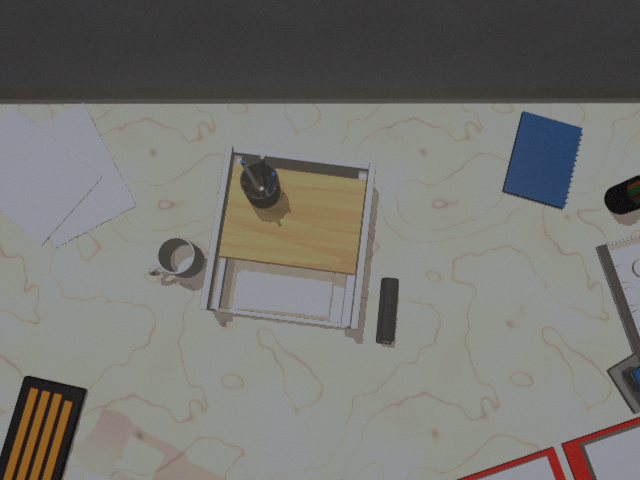

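The shelf is flat, with its top at 96–97 mm everywhere (it was 103), and it sits at organiser x about +40. The pot at (262,185) in the top view is standing and moved with the shelf. The mug (178,258) and stapler (388,310) are unmoved.

```bash
python3 -c "
from h import *
hand_in()"
```

```text
the job is handed in; nothing more can be done
```

The shelf is home and the job is handed in, at about 27 s on the robot clock against the 48 s limit. I pushed it back about 74 mm with closed fingertips, at about 4–9 N, until a sharp stop at 13.5 N. Then I moved the hand straight back and away.

**Last checks**
- **Shelf height:** its top dropped from 103 to 96–97 mm at all six points checked, in both views, so it lies flat and fully down.
- **Shelf position:** it sits at organiser x about +40 mm in the top view (+41 in the side view); home is +38 and at most 4 mm past home is allowed.
- **Other items:** by eye the pen pot is standing and rode along with the shelf, and the mug and stapler have not moved.
- **Contact:** the wrist force read about zero after I moved the hand away.

**What disagreed or went wrong**
- **First push attempts:** the first three tries stopped at contact without sliding the shelf. The arm flexed downward and pressed on the front edge with up to about 11 N. Pushing in small steps while trimming the vertical force fixed this.
- **Side-view sideways reading:** it put the shelf at y −6 mm against −1 mm in the top view. The cheek hides part of the shelf from that camera, and there is only 2 mm of play, so I trusted the top view.

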